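# Loosen a swing clamp by its knurled hand nut

## Robot

A 6-joint arm with a two-finger parallel gripper is mounted at the origin on a cart in front of the work surface, level with it; the furniture and walls round the work are solid. World frame = base frame: x ahead of the robot, y to its left, z up, the work surface at z = 0. Lengths are in m, angles in rad, forces in N, time in s.
With the tool pointing down it reaches from about 0.325 to 0.85 m from the base axis. Payload 4.4 kg.
Tool frame: the origin (TCP) lies on the centre line of the jaws, within the pads' length; the fingertips stand 19 mm ahead of it and the grasp point (between the pads) is the TCP; y points along the fingers, z is the direction in which the jaws open and shut, and the axes are right-handed (so a half turn about y gives the same grasp; the last joint's range is limited). The gripper opens to 94 mm and grips with 3 to 60 N. Pads are 16 mm wide; open, the fingers measure 119 mm over their backs; the gripper's body (75 mm by 177 mm) begins 78 mm behind the grasp point.
Start: joints at [1.143, 0.207, 1.542, -0, 1.393, -0.15], TCP at [0.158, 0.553, 0.224] pointing down, gripper open.
Joint ranges: [-2.73, 2.73], [-0.86, 2.22], [0.23, 2.46], [-1.11, 4.25], [0.08, 2.63], [-2.82, 2.82]. Speed limits (rad/s): [2.79, 2.79, 3.14, 3.14, 3.14, 3.14].

## Interface

Orientations are given as a unit quaternion [w, x, y, z].
In Python, from bench import ctrl, vision gives the robot as it stands.
- The arm moves only by the tool send_rows, never from a script. Its arguments are lists of equal length, an entry for each row: "gripper": the opening, from -1 (shut) to 1 (fully open); "xyz": the shift along the tool's x, y, z in mm, a list of three; "delta_rot": the turn, a rotation vector about the tool's x, y, z in rad, a list of three. In form: {"gripper": [gripper, ...], "xyz": [[dx, dy, dz], ...], "delta_rot": [[rx, ry, rz], ...]}. A call has 1 to 8 rows; each row shifts and turns the pose as measured when the row begins, along the tool's axes as they then stand; what a row does not reach is not made up. A row lasts 1/12 s, in which the tool goes at most 41.7 mm and 7.16 degrees, less where a joint would pass 70% of its speed; a pose out of reach is approached as far as the arm can. A call is refused whole if a number of a shift passes 41.7 or a number of a turn 0.125, either way. A call with a gripper value outside its range is refused whole. The fingers move at their own pace and stop on an object; "newtons" is the grip in N (left out, the last holds). Time passes only in rows, so rows that do not move let the fingers close. It gives the time, the measured TCP pose, the force and the opening at its end, in the units of the state.
- ctrl.sense(): the state, without advancing time (a new reading comes with each control period).
- vision.capture(name): name is "side" or "top" or "wrist"; returns the picture (384x512x3 uint8, red, green, blue); there is no depth.
- vision.camera_params(name): a dict with "fov_y" (degrees; the focal length in pixels is half the picture's height over the tangent of half this angle, whatever the lens; pixels are square), "cx", "cy" (the principal point, pixels), "R" (3x3) and "t" (3): a world point X has camera coordinates R X + t. Camera axes: x right, y down, z forward; pixel columns grow to the right and rows downward; lengths in m; the calibration is good to about 2 mm. A picture is of the moment at which its call begins: read the wrist's pose just before it. camera_params takes no time and is no camera call; for the wrist camera it gives the pose at the moment of the call.
- ctrl.job_done(): hands the job in, once; it reports no verdict.
The state is a dict: "clock": time; "joint_pos": joint angles; "qd": joint speeds; "effort": joint torques, N m; "position": TCP position; "tcp_rot": TCP orientation; "contact_force": force on the tool from outside, world axes, zero at the start; "ft_torque": the same for the moment, N m; "gripper_width": opening from 0.0 (shut) to 1.0 (fully open).
Only numpy, scipy, OpenCV 4.12 (cv2) and the standard library are available. Lean on these libraries where they do the work, as an engineer would, in place of code of your own. Each camera call takes 0.05 s, during which the arm holds its last target. There are 200 camera calls.

## Task

Free the wooden block in the swing clamp: with a fingertip against the knurled, scalloped rim, roll the big hand nut two full turns loose (anticlockwise seen from above) from its tight position, ending with its index bar about where it began. Only then push the clamp's strap with a fingertip anticlockwise about the stud, about a quarter turn, so that it is well clear of the block, and leave it there. Do not shift or lift the block or any of the other things on the bench.

Things in the scene. Friction and masses are not known exactly. Their poses are not given: they have to be found in the camera images.
- clamp: swing clamp fixed to the bench: dark square steel base plate 130 x 130 x 14 mm, a pillar of radius 22 mm (up to z = 38 mm), a vertical stud, and a stop pin. Origin on the stud's axis at the bench top; z up along the stud; y is the direction in which the strap points at the start (towards the block); x is to the right of that as seen from above. All z here are above the bench top
- stud_top (a point): top of the stud (radius 8 mm) on the nut's axis, 104 mm above the bench
- grip_nut (a joint): turn of the aluminium hand nut about the vertical stud, rad: 0 = tight, at its stop (as it starts), grows as it loosens, anticlockwise from above; 6.28 is one full turn; goes up to 19. The nut spans z = 60 to 84 mm when tight, with a 5 mm crown of radius 17 mm on top, and climbs 2 mm per turn. Turning takes about 1 to 2 N at the rim; it stays where it is left
- nut_rim (a point): point on the nut's axis half-way up its rim (z = 72 mm when tight). The rim has six equal rounded, finely ribbed lobes (radius 9 mm, centred 41 mm from the axis, reaching to 50 mm); the hollows between them are 36 mm from the axis. A shut fingertip in a hollow, its centre some 53 mm from the axis and lower end at z = 66 mm, led round the axis, pushes a lobe along
- index_bar (a point): middle of the dark raised index bar on top of the nut, 33 mm from the axis, turning with the nut; it lies along one lobe (the other lobes follow at every 60 deg). At joint 0 it points along the clamp's +y, over the strap
- strap (a joint): swing of the strap about the stud, rad: 0 = over the block, against the stop pin (as it starts), grows anticlockwise from above (from the clamp's +y towards its -x) up to 1.75. Needs about 2 N at the point below and stays where it is left
- strap_mid (a point): point in the strap's middle 85 mm from the stud axis, z = 45 mm, moving with the strap. The strap is a dark steel bar 34 mm wide, z = 38 to 52 mm, from 30 mm behind the axis to 135 mm in front of it
- block_center (a point): centre of the loose wooden block, 60 x 120 x 34 mm (x, y, z of the block; top at z = 34 mm), lying on the bench under the strap's free end, its near end about 95 mm from the stud axis; the strap's rubber pad is 2 mm above it
- small_nut: loose steel hexagon nut, 28 x 32 x 13 mm, on the bench beside the clamp; origin under its centre
- spanner: loose spanner, 26 x 142 x 7 mm, long in its own y, lying beside the clamp; origin under its centre
- tin: loose round open tin, 75 mm across, 94 mm high, standing behind the strap's heel, about 165 mm from the stud axis; origin under its centre
- screwdriver: loose screwdriver, 27 x 222 x 29 mm, long in its own y, lying near the front edge of the bench; origin under its centre

How it is judged:
By the outcome, as a careful person would: the job done as asked, in the order asked, and still so for the second after the job is handed in, with the robot touching nothing.
It also fails if it takes over 72 s, if anything falls off the work surface, if the arm or the gripper's body presses on something with over 40 N, if the wrist force passes 120 N, or if a joint passes its speed limit or range.

## Working session

There is one attempt and no reset: what is moved stays moved. The work goes in short steps, Python scripts to look and compute and a tool call to move; the robot and the scene stay as the last step left them, time stands still between calls to the robot, and variables do not carry over. Pictures are saved under pics/ and viewed, about 8 in all and at most 12, crops included, and the job is handed in when it is done.

Besides the shell and the picture viewer there is one more tool, called after "Request:" in YAML: its name, and indented under it one key for each argument. send_rows: Moves the arm, as the interface text tells. Its arguments: {"type":"object","properties":{"gripper":{"type":"array"},"xyz":{"type":"array"},"delta_rot":{"type":"array"},"newtons":{"type":"number"}},"required":["gripper","xyz","delta_rot"]}

```bash
mkdir -p pics; ls; python3 - <<'E'
from bench import ctrl, vision
import cv2, numpy as np
s=ctrl.sense(); print({k:np.round(v,3).tolist() for k,v in s.items()})
for n in("top","side"):
    im=vision.capture(n); p=vision.camera_params(n); print(n,p)
    cv2.imwrite(f"pics/{n}0.png",cv2.resize(im[:,:,::-1],(768,576),interpolation=cv2.INTER_CUBIC))
E
```

```text
pics
{'clock': 0.0, 'joint_pos': [1.142, 0.207, 1.543, 0.0, 1.393, -0.15], 'qd': [0.0, -0.001, -0.0, -0.001, -0.0, -0.001], 'effort': [-0.002, -37.089, -28.141, 0.07, 0.036, -0.0], 'position': [0.157, 0.552, 0.223], 'tcp_rot': [-0.7, 0.701, -0.098, 0.098], 'contact_force': [0.229, -0.277, -0.621], 'ft_torque': [-0.014, 0.048, -0.075], 'gripper_width': 1.002}
top {'fov_y': 52.77736465298912, 'cx': 247.97856879780855, 'cy': 189.9725965939977, 'R': array([[-0.00688339, -0.99981955,  0.01770542],
       [-0.99570571,  0.0052183 , -0.09242784],
       [ 0.09231877, -0.0182656 , -0.99556196]]), 't': array([0.00693516, 0.53625584, 1.05549151])}
side {'fov_y': 43.118961769031316, 'cx': 254.1274692739312, 'cy': 197.10431450130463, 'R': array([[ 0.90499216, -0.42540608, -0.00434371],
       [-0.2831951 , -0.59477599, -0.75235766],
       [ 0.31747399,  0.6821079 , -0.65874053]]), 't': array([-0.47479239,  0.23220769,  0.9169853 ])}
```

View pics/top0.png

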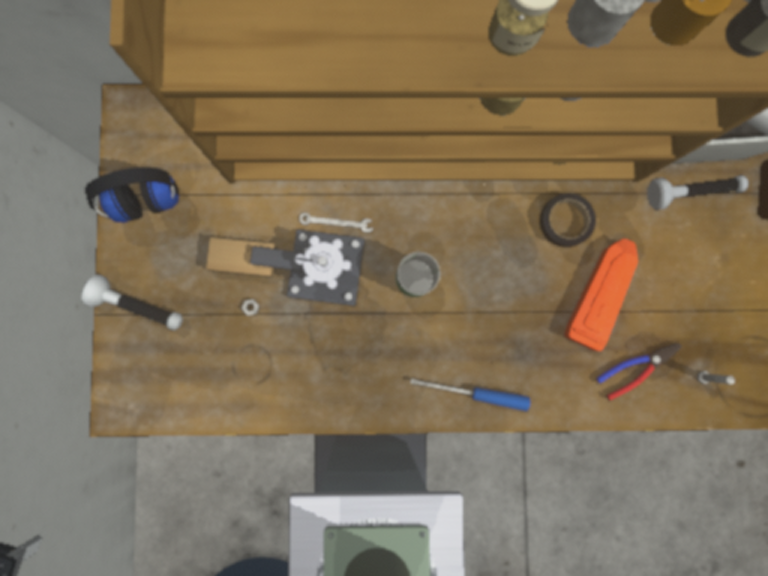

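View pics/side0.png

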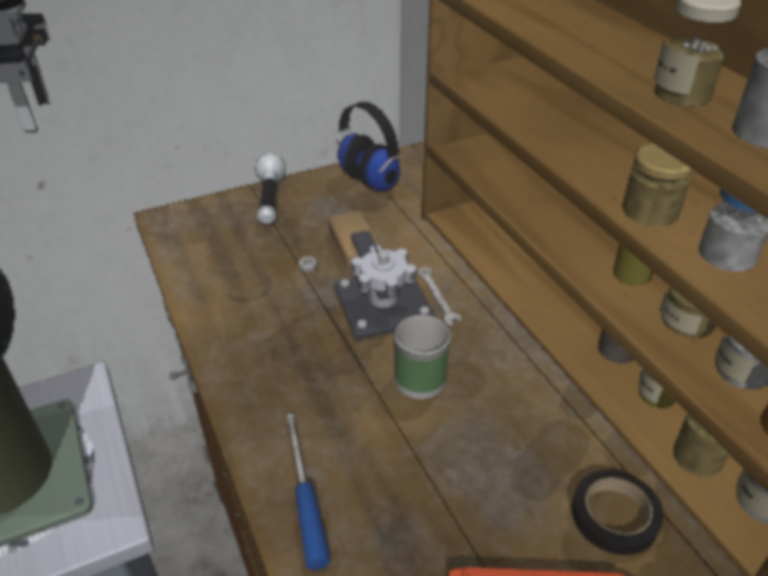

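```bash
cat > h.py <<'E'
import numpy as np
from bench import ctrl, vision
from scipy.spatial.transform import Rotation as Ro
def ray(p,u,v,z,h=384):
    f=h/2/np.tan(np.radians(p['fov_y']/2)); R,t=np.array(p['R']),np.array(p['t'])
    C=-R.T@t; d=R.T@np.array([(u-p['cx'])/f,(v-p['cy'])/f,1]); return C+d*(z-C[2])/d[2]
def rot(s): q=s['tcp_rot']; return Ro.from_quat([q[1],q[2],q[3],q[0]]).as_matrix()
def tool(target):
    s=ctrl.sense(); M=rot(s); d=1000*(np.array(target)-s['position'])
    return np.round(M.T@d,1)
E
python3 - <<'E'
from h import *
import cv2
p=vision.camera_params('top'); q=vision.camera_params('side')
for n,(u,v),z in [('base',(298,230),.014),('base',(366,236),.014),('base',(357,304),.014),('base',(289,298),.014),('nut',(324,262),.084),('strapend',(250,257),.052),('bl',(208,236),.034),('bl',(206,271),.034),('tin',(418,273),.09),('snut',(250,307),.01),('shelf',(234,182),0),('shelf',(636,180),0),('spL',(301,219),.005),('spR',(372,226),.005)]:
    print(n,ray(p,u/1.5,v/1.5,z).round(3))
print('nut side',ray(q,384/1.5,266/1.5,.084).round(3))
print(rot(ctrl.sense()).round(2))
im=vision.capture('top')[130:225,120:300,::-1]
cv2.imwrite('pics/c1.png',cv2.resize(im,None,fx=4.4,fy=4.4,interpolation=cv2.INTER_CUBIC))
E
```

```text
base [0.642 0.143 0.014]
base [0.63  0.014 0.014]
base [0.502 0.032 0.014]
base [0.514 0.159 0.014]
nut [0.572 0.089 0.084]
strapend [0.586 0.225 0.052]
bl [0.628 0.307 0.034]
bl [0.563 0.309 0.034]
tin [ 0.551 -0.076  0.09 ]
snut [0.497 0.232 0.01 ]
shelf [0.739 0.268 0.   ]
shelf [ 0.742 -0.514  0.   ]
spL [0.665 0.138 0.005]
spR [0.651 0.002 0.005]
nut side [0.571 0.088 0.084]
[[ 0.96 -0.    0.27]
 [-0.27 -0.    0.96]
 [-0.   -1.   -0.  ]]
```

View pics/c1.png

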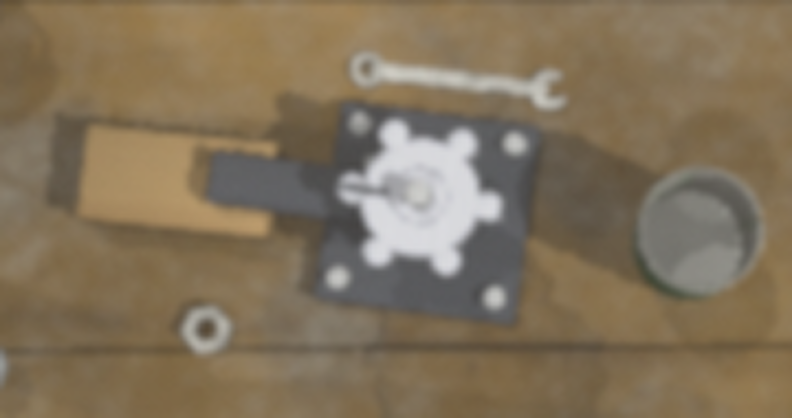

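Request:
send_rows:
  gripper: [-1,-1,-1,-1,-1,-1,-1,-1]
  xyz:
    - [28,0,-21.5]
    - [28,0,-21.5]
    - [28,0,-21.5]
    - [28,0,-21.5]
    - [28,0,-21.5]
    - [28,0,-21.5]
    - [28,0,-21.5]
    - [28,0,-21.5]
  delta_rot:
    - [0,0,0]
    - [0,0,0]
    - [0,0,0]
    - [0,0,0]
    - [0,0,0]
    - [0,0,0]
    - [0,0,0]
    - [0,0,0]

```text
clock: 0.82
position: [0.3267, 0.3211, 0.22]
tcp_rot: [-0.7, 0.702, -0.094, 0.091]
contact_force: [0.5, -0.8, 0.3]
gripper_width: 0.468
```

Request:
send_rows:
  gripper: [-1,-1,-1,-1,-1,-1,-1,-1]
  xyz:
    - [28,0,-21.5]
    - [28,0,-21.5]
    - [28,0,-21.5]
    - [28,0,-21.5]
    - [28,0,-21.5]
    - [28,0,-21.5]
    - [28,0,-21.5]
    - [0,0,0]
  delta_rot:
    - [0,0,0]
    - [0,0,0]
    - [0,0,0]
    - [0,0,0]
    - [0,0,0]
    - [0,0,0]
    - [0,0,0]
    - [0,0,0]

```text
clock: 1.48
position: [0.4837, 0.1084, 0.2187]
tcp_rot: [-0.699, 0.702, -0.096, 0.094]
contact_force: [-0.3, -0.4, -0.6]
gripper_width: 0.004
```

```bash
python3 - <<'E'
from h import *
s=ctrl.sense(); M=rot(s)
print(s['position'],s['gripper_width'],s['clock'],s['contact_force'],M.round(3))
print(tool([.502,.095,.20]),tool([.502,.095,.085]))
import cv2
p=vision.camera_params('wrist');im=vision.capture('wrist')
np.savez('w.npz',R=p['R'],t=p['t'],c=[p['fov_y'],p['cx'],p['cy']])
cv2.imwrite('pics/w1.png',im[:,:,::-1])
E
```

```text
[0.48369456 0.10840173 0.21868776] 0.004069231344880248 1.4833 [-0.34539267 -0.40979771 -0.61447678] [[ 0.964 -0.003  0.266]
 [-0.266 -0.004  0.964]
 [-0.002 -1.    -0.005]]
[21.2 18.7 -8. ] [ 21.5 133.7  -7.4]
```

View pics/w1.png

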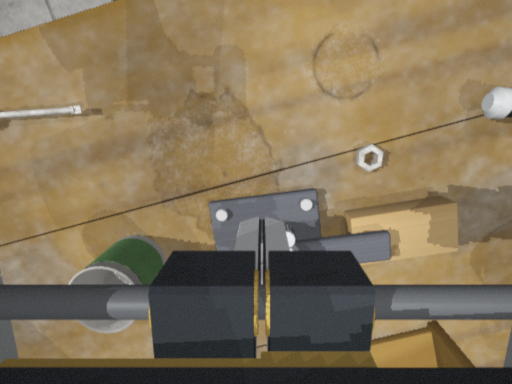

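Request:
send_rows:
  gripper: [-1,-1,-1,-1,-1,-1,-1,-1]
  xyz:
    - [10.5,9,-3.5]
    - [10.5,25,-3.5]
    - [0,30,0]
    - [0,30,0]
    - [0,25,0]
    - [0,13,0]
    - [0,2,0]
    - [0,0,0]
  delta_rot:
    - [0,0,0]
    - [0,0,0]
    - [0,0,0]
    - [0,0,0]
    - [0,0,0]
    - [0,0,0]
    - [0,0,0]
    - [0,0,0]

```text
clock: 2.2
position: [0.4967, 0.1041, 0.0799]
tcp_rot: [0.701, -0.701, 0.096, -0.091]
contact_force: [-0.0, 0.2, 0.5]
gripper_width: 0.003
```

```bash
cat > orb.py <<'E'
# plan orbit rows: start ang (measured), step, n rows, radius
import sys
from h import *
AX=np.array([.572,.088])
def plan(n,step,r,z=.085):
    s=ctrl.sense(); M=rot(s); p=np.array(s['position']); d=p[:2]-AX
    a=np.arctan2(d[1],d[0]); print('t',round(s['clock'],2),'ang',np.degrees(a)%360,'r',np.hypot(*d)*1e3,'z',p[2],'F',np.round(s['contact_force'],1))
    rows=[]
    for k in range(1,n+1):
        b=a+np.radians(step)*k; q=np.array([*(AX+r/1e3*np.array([np.cos(b),np.sin(b)])),z])
        rows.append((M.T@(q-p)*1e3).round(1).tolist()); p=q
    print(rows)
if __name__=='__main__': plan(int(sys.argv[1]),float(sys.argv[2]),float(sys.argv[3]))
E
python3 - <<'E'
from h import *
print(tool([.520,.093,.085]))
E
python3 orb.py 24 15 52
```

```text
[25.4 -5.2 -4.6]
t 2.2 ang 167.91396316308249 r 77.02356099370036 z 0.07993945456302884 F [-0.   0.2  0.5]
[[27.4, -5.2, -12.0], [5.9, -0.0, -12.2], [8.8, -0.1, -10.3], [11.2, -0.1, -7.7], [12.8, -0.1, -4.5], [13.5, -0.1, -1.0], [13.3, -0.1, 2.5], [12.2, -0.1, 5.9], [10.3, -0.1, 8.8], [7.7, -0.0, 11.2], [4.5, -0.0, 12.8], [1.0, -0.0, 13.5], [-2.5, 0.0, 13.3], [-5.9, 0.0, 12.2], [-8.8, 0.1, 10.3], [-11.2, 0.1, 7.7], [-12.8, 0.1, 4.5], [-13.5, 0.1, 1.0], [-13.3, 0.1, -2.5], [-12.2, 0.1, -5.9], [-10.3, 0.1, -8.8], [-7.7, 0.0, -11.2], [-4.5, 0.0, -12.8], [-1.0, 0.0, -13.5]]
```

Request:
send_rows:
  gripper: [-1,-1,-1,-1,-1]
  xyz:
    - [0,-5,-4.6]
    - [10,0,0]
    - [9,0,0]
    - [6,0,0]
    - [0,0,0]
  delta_rot:
    - [0,0,0]
    - [0,0,0]
    - [0,0,0]
    - [0,0,0]
    - [0,0,0]

```text
clock: 2.62
position: [0.5211, 0.094, 0.0891]
tcp_rot: [0.701, -0.701, 0.095, -0.09]
contact_force: [-4.2, -0.7, -1.9]
gripper_width: 0.006
```

```bash
python3 orb.py 8 15 52
```

```text
t 2.62 ang 173.32638129089923 r 51.28175784136393 z 0.08907842587519474 F [-4.2 -0.7 -1.9]
[[3.0, 4.1, -13.2], [7.0, -0.0, -11.7], [9.7, -0.1, -9.5], [11.9, -0.1, -6.6], [13.2, -0.1, -3.3], [13.6, -0.1, 0.2], [13.1, -0.1, 3.7], [11.7, -0.1, 7.0]]
```

```bash
python3 orb.py 7 13 53
```

```text
t 2.62 ang 173.32638129089923 r 51.28175784136393 z 0.08907842587519474 F [-4.2 -0.7 -1.9]
[[1.4, 4.1, -11.8], [5.6, -0.0, -10.6], [7.8, -0.1, -9.1], [9.7, -0.1, -7.1], [11.0, -0.1, -4.7], [11.8, -0.1, -2.1], [12.0, -0.1, 0.6]]
```

Request:
send_rows:
  gripper: [-1,-1,-1,-1,-1,-1,-1]
  xyz:
    - [1.4,4,-12]
    - [5.6,0,-10.6]
    - [7.8,0,-9.1]
    - [9.7,0,-7.1]
    - [11,0,-4.7]
    - [11.8,0,-2.1]
    - [12,0,0.6]
  delta_rot:
    - [0,0,0]
    - [0,0,0]
    - [0,0,0]
    - [0,0,0]
    - [0,0,0]
    - [0,0,0]
    - [0,0,0]

```text
clock: 3.2
position: [0.572, 0.028, 0.0861]
tcp_rot: [0.702, -0.7, 0.093, -0.093]
contact_force: [0.3, -0.3, 0.0]
gripper_width: 0.008
```

```bash
python3 orb.py 8 13 53; python3 - <<'E'
from h import *
import cv2
im=vision.capture('top')[130:225,120:300,::-1]
a=cv2.resize(im,None,fx=4.4,fy=4.4,interpolation=cv2.INTER_CUBIC)
cv2.imwrite('pics/c2.png',a)
E
```

```text
t 3.2 ang 269.97661896308375 r 59.95794069582665 z 0.08607169819434819 F [ 0.3 -0.3  0. ]
[[9.3, 1.1, 11.1], [9.9, 0.0, 6.8], [8.1, 0.0, 8.9], [5.9, 0.0, 10.5], [3.4, 0.0, 11.5], [0.7, 0.0, 12.0], [-2.0, 0.0, 11.8], [-4.6, 0.0, 11.1]]
```

View pics/c2.png

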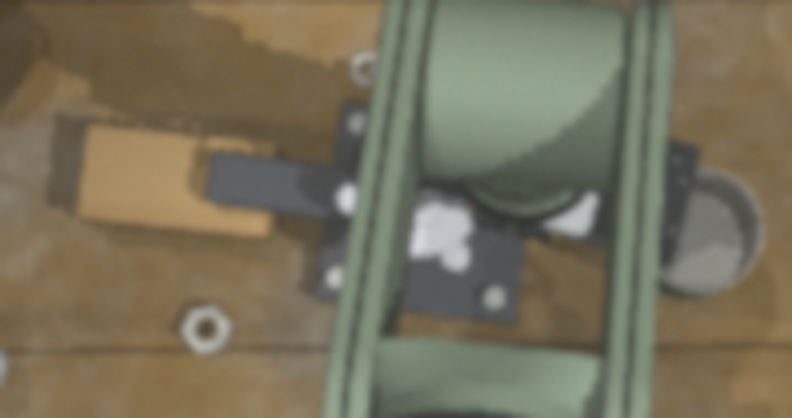

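```bash
cat >> h.py <<'E'
AX=np.array([.572,.088])
def pol(r,a,z=.085): return [AX[0]+r/1e3*np.cos(np.radians(a)),AX[1]+r/1e3*np.sin(np.radians(a)),z]
E
python3 - <<'E'
from h import *
p=vision.camera_params('top')
for u,v in [(457,257),(347,197),(447,262),(378,252),(355,187)]:
    d=ray(p,120+u/4.4,130+v/4.4,.084)[:2]-AX; print(u,v,np.hypot(*d)*1e3,np.degrees(np.arctan2(d[1],d[0]))%360)
s=ctrl.sense();M=rot(s);print(M.round(3),s['joint_pos'])
a=pol(70,268);b=pol(70,238);c=pol(51,240)
pp=np.array(s['position'])
for q in (a,b,c): print((M.T@(np.array(q)-pp)*1e3).round(1));pp=np.array(q)
E
```

```text
457 257 41.673789899897926 208.18697709882338
347 197 46.249484925290965 90.24930540361851
447 262 42.00547238352461 199.0330114234642
378 252 43.368640411109446 140.53208609933495
355 187 41.89060267929252 81.99682440579062
[[ 0.965  0.004  0.262]
 [-0.262  0.002  0.965]
 [ 0.003 -1.     0.003]] [-0.10411137  0.35341187  1.66238623  0.00216869  1.12214325 -1.41124377]
[ -2.9   1.7 -10.3]
[-36.2  -0.1   1.2]
[ 7.2  0.1 17.7]
```

Request:
send_rows:
  gripper: [-1,-1,-1,-1,-1,-1,-1,-1]
  xyz:
    - [-2,0,-10]
    - [-10,0,0]
    - [-11,0,0.5]
    - [-9,0,0.5]
    - [-3,0,0]
    - [3,0,8]
    - [2,0,7]
    - [0,0,1]
  delta_rot:
    - [0,0,0]
    - [0,0,0]
    - [0,0,0]
    - [0,0,0]
    - [0,0,0]
    - [0,0,0]
    - [0,0,0]
    - [0,0,0]

```text
clock: 3.92
position: [0.5448, 0.0411, 0.0871]
tcp_rot: [0.701, -0.7, 0.092, -0.096]
contact_force: [-0.7, -0.6, -1.2]
gripper_width: 0.007
```

```bash
cat > orb.py <<'E'
import sys
from h import *
# rows leading the fingertip round the axis: r follows the finger's support, b = inward bias per row
def plan(n,step,b,z=.085,clear=38.5):
    s=ctrl.sense(); M=rot(s); p=np.array(s['position']); d=p[:2]-AX
    a=np.arctan2(d[1],d[0]); print('t',round(s['clock'],2),'ang',(np.degrees(a)%360).round(1),'r',(np.hypot(*d)*1e3).round(1),'z',p[2].round(4),'F',np.round(s['contact_force'],1))
    rows=[]
    for k in range(1,n+1):
        c=a+np.radians(step)*k; e=np.array([np.cos(c),np.sin(c),0])
        r=clear+8*abs(e@M[:,0])+12.5*abs(e@M[:,2])
        q=np.array([*AX,z])+r/1e3*e
        f=min(1,6e-3/np.linalg.norm((q-p)[2:])) if k==1 else 1
        rows.append((M.T@(q-p-b/1e3*e)*1e3).round(1).tolist()); p=q
    print(rows)
if __name__=='__main__': plan(int(sys.argv[1]),float(sys.argv[2]),float(sys.argv[3]))
E
sed -i '/f=min/d' orb.py
python3 orb.py 8 10 0.6
```

```text
t 3.92 ang 239.8 r 54.2 z 0.0871 F [-0.7 -0.6 -1.2]
[[9.6, 2.1, 1.5], [8.9, 0.0, 0.6], [9.0, 0.1, 1.2], [8.6, 0.1, 3.2], [7.7, 0.1, 5.1], [6.4, 0.1, 6.7], [4.8, 0.0, 7.9], [2.9, 0.0, 8.6]]
```

Request:
send_rows:
  gripper: [-1,-1,-1,-1,-1,-1,-1,-1]
  xyz:
    - [8,1,1.5]
    - [8.9,1,0.8]
    - [9,0,1.2]
    - [8.6,0,3.2]
    - [7.7,0,5.1]
    - [6.4,0,6.7]
    - [4.8,0,7.9]
    - [2.9,0,8.6]
  delta_rot:
    - [0,0,0]
    - [0,0,0]
    - [0,0,0]
    - [0,0,0]
    - [0,0,0]
    - [0,0,0]
    - [0,0,0]
    - [0,0,0]

```text
clock: 4.58
position: [0.6152, 0.059, 0.0834]
tcp_rot: [-0.7, 0.702, -0.093, 0.095]
contact_force: [-1.2, -1.1, 0.4]
gripper_width: 0.005
```

```bash
python3 orb.py 8 10 0.6
```

```text
t 4.58 ang 326.1 r 52.0 z 0.0834 F [-1.2 -1.1  0.4]
[[-2.1, -1.6, 9.4], [-1.6, -0.0, 8.4], [0.5, -0.0, 8.4], [-1.4, -0.0, 8.6], [-3.3, -0.0, 8.3], [-5.1, -0.0, 7.5], [-6.7, -0.0, 6.3], [-8.0, -0.0, 4.7]]
```

```bash
sed -i 's/        r=clear\(.*\)$/        r=max(50.5,clear\1)/' orb.py; python3 orb.py 8 10 0.6
```

```text
t 4.58 ang 326.1 r 52.0 z 0.0834 F [-1.2 -1.1  0.4]
[[0.1, -1.6, 9.1], [-0.0, -0.0, 8.8], [-1.6, -0.0, 8.6], [-3.0, -0.0, 8.2], [-3.3, -0.0, 8.3], [-5.1, -0.0, 7.5], [-6.7, -0.0, 6.3], [-8.0, -0.0, 4.7]]
```

Request:
send_rows:
  gripper: [-1,-1,-1,-1,-1,-1,-1,-1]
  xyz:
    - [0,-1.6,9]
    - [0,0,8.8]
    - [-1.6,0,8.6]
    - [-3,0,8.2]
    - [-3.4,0,8.2]
    - [-5.1,0,7.5]
    - [-6.7,0,6.3]
    - [-8,0,4.7]
  delta_rot:
    - [0,0,0]
    - [0,0,0]
    - [0,0,0]
    - [0,0,0]
    - [0,0,0]
    - [0,0,0]
    - [0,0,0]
    - [0,0,0]

```text
clock: 5.25
position: [0.6085, 0.1326, 0.0855]
tcp_rot: [-0.7, 0.701, -0.09, 0.097]
contact_force: [1.6, -1.3, -0.3]
gripper_width: 0.002
```

```bash
python3 orb.py 8 10 0.6
```

```text
t 5.25 ang 50.7 r 57.6 z 0.0855 F [ 1.6 -1.3 -0.3]
[[-10.9, 0.4, -2.2], [-9.2, -0.1, -0.2], [-8.9, -0.1, -0.5], [-9.0, -0.1, -1.4], [-8.5, -0.1, -3.4], [-7.7, -0.1, -5.2], [-6.3, -0.1, -6.8], [-4.6, -0.0, -8.0]]
```

Request:
send_rows:
  gripper: [-1,-1,-1,-1,-1,-1,-1,-1]
  xyz:
    - [-9,0.4,-2.5]
    - [-9.2,0,-2]
    - [-8.9,0,-1.4]
    - [-9,0,-1.8]
    - [-8.5,0,-3.6]
    - [-7.7,0,-5.4]
    - [-6.3,0,-6.8]
    - [-4.6,0,-8]
  delta_rot:
    - [0,0,0]
    - [0,0,0]
    - [0,0,0]
    - [0,0,0]
    - [0,0,0]
    - [0,0,0]
    - [0,0,0]
    - [0,0,0]

```text
clock: 5.92
position: [0.5313, 0.1285, 0.0856]
tcp_rot: [0.704, -0.698, 0.088, -0.096]
contact_force: [2.4, 1.1, -0.0]
gripper_width: 0.009
```

```bash
python3 orb.py 8 10 0.8
```

```text
t 5.92 ang 135.1 r 57.4 z 0.0856 F [ 2.4  1.1 -0. ]
[[3.0, 0.5, -11.7], [-1.5, -0.1, -8.6], [0.0, -0.1, -8.8], [1.6, -0.1, -8.6], [3.0, -0.1, -8.2], [3.4, -0.0, -8.2], [5.0, -0.0, -7.5], [6.7, 0.0, -6.3]]
```

Request:
send_rows:
  gripper: [-1,-1,-1,-1,-1,-1,-1,-1]
  xyz:
    - [4,0.5,-6]
    - [1.5,0,-8.5]
    - [1.5,0,-8.8]
    - [2.6,0,-8.6]
    - [3.8,0,-8]
    - [4.4,0,-8]
    - [6,0,-7.2]
    - [7.5,0,-6]
  delta_rot:
    - [0,0,0]
    - [0,0,0]
    - [0,0,0]
    - [0,0,0]
    - [0,0,0]
    - [0,0,0]
    - [0,0,0]
    - [0,0,0]

```text
clock: 6.58
position: [0.5293, 0.0643, 0.0817]
tcp_rot: [0.709, -0.693, 0.1, -0.083]
contact_force: [-3.0, 0.5, 1.2]
gripper_width: 0.005
```

```bash
python3 orb.py 8 10 0.8;  python3 - <<'E'
from h import *
import cv2
im=vision.capture('top')[130:225,120:300,::-1]
a=cv2.resize(im,None,fx=4.4,fy=4.4,interpolation=cv2.INTER_CUBIC)
cv2.imwrite('pics/c3.png',a)
E
```

```text
t 6.58 ang 209.0 r 48.8 z 0.0817 F [-3.   0.5  1.2]
[[4.2, -3.6, -8.5], [8.3, -0.3, -4.0], [9.0, -0.3, -2.1], [9.2, -0.2, -0.0], [8.9, -0.2, 0.9], [8.9, -0.2, 1.2], [8.6, -0.2, 3.1], [7.8, -0.1, 5.0]]
```

View pics/c3.png

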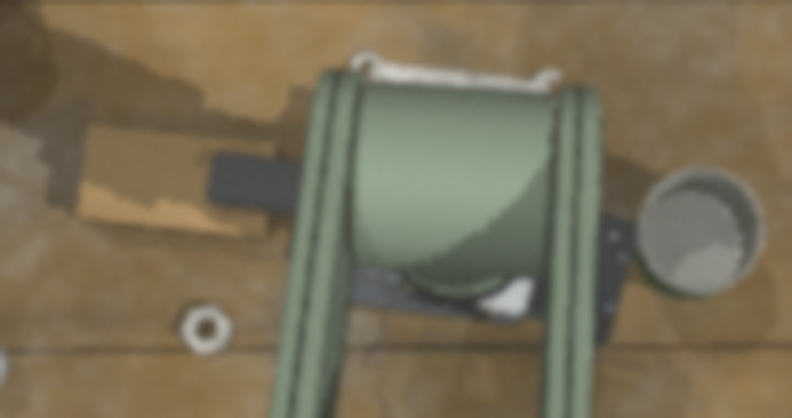

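Request:
send_rows:
  gripper: [-1,-1,-1,-1,-1,-1,-1,-1]
  xyz:
    - [5,-2,-8]
    - [8.3,-1.5,-4]
    - [9,0,-1.9]
    - [9.2,0,0.2]
    - [8.9,0,1]
    - [8.9,0,1.4]
    - [8.6,0,3.2]
    - [7.8,0,5]
  delta_rot:
    - [0,0,0]
    - [0,0,0]
    - [0,0,0]
    - [0,0,0]
    - [0,0,0]
    - [0,0,0]
    - [0,0,0]
    - [0,0,0]

```text
clock: 7.3
position: [0.6024, 0.0351, 0.0837]
tcp_rot: [0.707, -0.695, 0.099, -0.088]
contact_force: [-0.6, -1.0, 0.2]
gripper_width: 0.006
```

```bash
python3 orb.py 8 10 0.8
```

```text
t 7.3 ang 299.9 r 61.0 z 0.0837 F [-0.6 -1.   0.2]
[[-1.1, -1.1, 13.7], [2.7, 0.1, 8.7], [1.8, 0.1, 8.7], [0.7, 0.1, 8.7], [-0.8, 0.1, 8.7], [-2.3, 0.2, 8.5], [-3.3, 0.2, 8.2], [-4.1, 0.2, 7.9]]
```

```bash
python3 - <<'E'
from h import *
import cv2
im=vision.capture('side')[135:235,200:320,::-1]
cv2.imwrite('pics/s2.png',cv2.resize(im,None,fx=6,fy=6,interpolation=cv2.INTER_CUBIC))
E
```

```text
(no output)
```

View pics/s2.png

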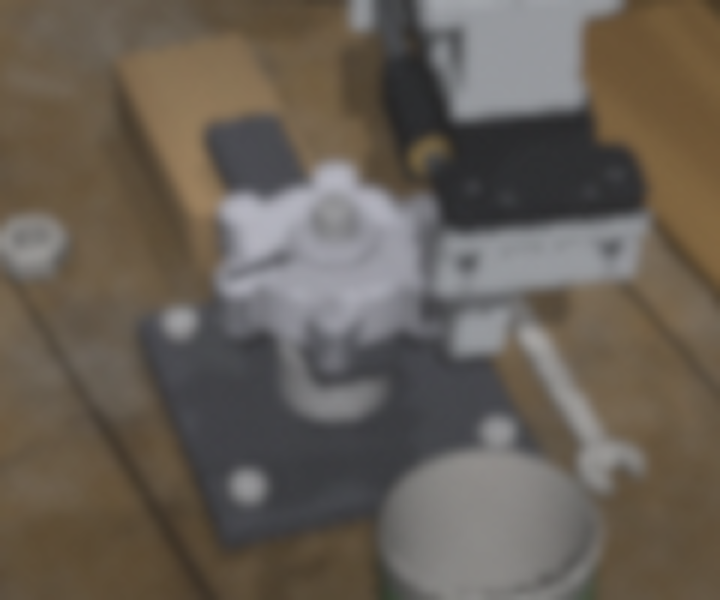

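```bash
cat > bar.py <<'E'
from h import *
import cv2
def bar(z=.087,save=None):
    im=vision.capture('side'); p=vision.camera_params('side')
    f=192/np.tan(np.radians(p['fov_y']/2)); g=cv2.cvtColor(im,cv2.COLOR_RGB2GRAY).astype(np.float32)
    A=np.arange(0,360,2.)
    def samp(r):
        P=np.stack([AX[0]+r*np.cos(np.radians(A)),AX[1]+r*np.sin(np.radians(A)),0*A+z])
        c=np.array(p['R'])@P+np.array(p['t'])[:,None]
        u=f*c[0]/c[2]+p['cx'];v=f*c[1]/c[2]+p['cy']
        return cv2.remap(g,u[None].astype(np.float32),v[None].astype(np.float32),cv2.INTER_LINEAR)[0]
    m=np.mean([samp(r) for r in (.022,.025,.028,.031)],0)
    o=np.mean([samp(r) for r in (.042,.045)],0)
    i=np.argsort(m)[:6]; print('bar deg',A[i],'min',m[i].round(),'med',np.median(m).round())
    ph=np.degrees(np.angle(np.sum(o*np.exp(6j*np.radians(A)))))/6; print('lobes at',(ph%60).round(1),'+60k')
if __name__=='__main__': bar()
E
python3 bar.py
```

```text
bar deg [170. 172. 168. 174. 166. 176.] min [121. 122. 123. 124. 128. 129.] med 157.0
lobes at 9.2 +60k
```

```bash
cat > go.py <<'E'
import sys
from h import *
# go.py r,a,z ... : successive shifts; plus the small turn that brings the tool upright
s=ctrl.sense();M=rot(s);pp=np.array(s['position'])
for w in sys.argv[1:]:
    q=np.array(pol(*[float(x) for x in w.split(',')])); print(w,(M.T@(q-pp)*1e3).round(1)); pp=q
print('upright',np.cross([0,1,0],M.T@[0,0,-1]).round(3),M.round(3).tolist(),s['joint_pos'][5])
E
python3 go.py 72,298,.085 72,260,.085 51,262,.085
```

```text
72,298,.085 [  4.8  -1.  -10.3]
72,260,.085 [-42.8   0.3 -19.2]
51,262,.085 [-0.1  0.3 21.1]
upright [-0.016  0.    -0.015] [[0.965, -0.011, 0.261], [-0.261, 0.02, 0.965], [-0.015, -1.0, 0.016]] -1.4087359622214726
```

Request:
send_rows:
  gripper: [-1,-1,-1,-1,-1,-1,-1]
  xyz:
    - [5,-1,-10]
    - [-8,0,-6]
    - [-14,0,-7]
    - [-14,0,-5]
    - [-6,0,-1]
    - [0,0,5]
    - [0,0,0]
  delta_rot:
    - [-0.008,0,-0.008]
    - [-0.008,0,-0.007]
    - [0,0,0]
    - [0,0,0]
    - [0,0,0]
    - [0,0,0]
    - [0,0,0]

```text
clock: 7.98
position: [0.5641, 0.0184, 0.086]
tcp_rot: [-0.7, 0.702, -0.09, 0.096]
contact_force: [0.8, -0.6, -0.1]
gripper_width: 0.004
```

```bash
python3 go.py 51,262,.085; python3 bar.py
```

```text
51,262,.085 [-4.2  0.9 18.6]
upright [ 0.002 -0.     0.008] [[0.965, 0.008, 0.26], [-0.26, -0.004, 0.965], [0.008, -1.0, -0.002]] -1.4242816358283192
bar deg [38. 36. 40. 34. 32. 30.] min [44. 44. 44. 44. 44. 45.] med 115.0
lobes at 58.2 +60k
```

Request:
send_rows:
  gripper: [-1,-1,-1,-1]
  xyz:
    - [-3,0.5,8]
    - [-1,0,7]
    - [0,0,3]
    - [0,0,0]
  delta_rot:
    - [0,0,0.004]
    - [0,0,0.004]
    - [0,0,0]
    - [0,0,0]

```text
clock: 8.37
position: [0.5681, 0.0378, 0.0861]
tcp_rot: [-0.7, 0.702, -0.091, 0.094]
contact_force: [-0.6, -0.4, 0.8]
gripper_width: 0.006
```

```bash
python3 orb.py 6 10 0.9
```

```text
t 8.37 ang 265.5 r 50.3 z 0.0861 F [-0.6 -0.4  0.8]
[[9.1, 1.1, 0.7], [8.0, 0.0, 4.5], [6.9, 0.0, 6.2], [5.4, -0.0, 7.6], [3.5, -0.0, 8.5], [1.8, -0.0, 8.9]]
```

Request:
send_rows:
  gripper: [-1,-1,-1,-1,-1,-1]
  xyz:
    - [7.5,0.6,1]
    - [8,0.4,4.5]
    - [6.9,0,6.2]
    - [5.4,0,7.6]
    - [3.5,0,8.5]
    - [1.8,0,8.9]
  delta_rot:
    - [0,0,0]
    - [0,0,0]
    - [0,0,0]
    - [0,0,0]
    - [0,0,0]
    - [0,0,0]

```text
clock: 8.87
position: [0.6128, 0.0661, 0.0839]
tcp_rot: [-0.699, 0.703, -0.093, 0.093]
contact_force: [-1.2, -1.4, 0.4]
gripper_width: -0.0
```

```bash
python3 orb.py 6 10 0.9; python3 bar.py
```

```text
t 8.87 ang 331.8 r 46.3 z 0.0839 F [-1.2 -1.4  0.4]
[[4.4, -1.1, 7.8], [-1.2, -0.0, 8.7], [-2.7, -0.0, 8.4], [-3.4, -0.0, 8.1], [-4.6, -0.0, 7.7], [-6.2, -0.0, 6.6]]
bar deg [226. 228. 224. 230. 222. 232.] min [ 94.  96.  97. 103. 103. 111.] med 146.0
lobes at 0.3 +60k
```

Request:
send_rows:
  gripper: [-1,-1,-1,-1,-1,-1]
  xyz:
    - [3,-1,8]
    - [0,0,8.7]
    - [-2.7,0,8.4]
    - [-3.6,0,8.1]
    - [-4.8,0,7.6]
    - [-6.4,0,6.4]
  delta_rot:
    - [0,0,0]
    - [0,0,0]
    - [0,0,0]
    - [0,0,0]
    - [0,0,0]
    - [0,0,0]

```text
clock: 9.42
position: [0.6144, 0.122, 0.0853]
tcp_rot: [-0.7, 0.702, -0.091, 0.094]
contact_force: [1.0, -1.6, 0.8]
gripper_width: 0.005
```

```bash
python3 orb.py 6 10 0.9; python3 bar.py
```

```text
t 9.42 ang 38.8 r 54.4 z 0.0853 F [ 1.  -1.6  0.8]
[[-9.0, 0.2, 3.1], [-9.0, -0.1, 2.0], [-9.2, -0.1, -0.1], [-8.9, -0.0, -1.0], [-8.9, -0.0, -1.2], [-8.6, -0.0, -3.2]]
bar deg [300. 302. 304. 298. 306. 296.] min [105. 105. 107. 108. 110. 112.] med 144.0
lobes at 56.4 +60k
```

Request:
send_rows:
  gripper: [-1,-1,-1,-1,-1,-1]
  xyz:
    - [-9,0.2,2.5]
    - [-9,0,1.2]
    - [-9.2,0,-0.7]
    - [-8.9,0,-1.4]
    - [-8.9,0,-1.8]
    - [-8.4,0,-3.6]
  delta_rot:
    - [0,0,0]
    - [0,0,0]
    - [0,0,0]
    - [0,0,0]
    - [0,0,0]
    - [0,0,0]

```text
clock: 9.97
position: [0.5587, 0.1415, 0.0866]
tcp_rot: [0.704, -0.698, 0.087, -0.096]
contact_force: [0.2, 0.8, -0.6]
gripper_width: 0.002
```

```bash
python3 orb.py 6 10 0.9; python3 bar.py
```

```text
t 9.97 ang 104.0 r 55.2 z 0.0866 F [ 0.2  0.8 -0.6]
[[-6.2, 1.4, -7.6], [-5.6, -0.1, -7.4], [-3.8, -0.1, -8.4], [-1.9, -0.1, -8.9], [-1.6, -0.1, -8.6], [-0.0, -0.1, -8.8]]
bar deg [34. 36. 32. 38. 30. 40.] min [131. 131. 132. 134. 137. 138.] med 161.0
lobes at 24.7 +60k
```

```bash
python3 - <<'E'
from h import *
import cv2
im=vision.capture('side')[135:235,200:320,::-1]
cv2.imwrite('pics/s3.png',cv2.resize(im,None,fx=6,fy=6,interpolation=cv2.INTER_CUBIC))
E
```

```text
(no output)
```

View pics/s3.png

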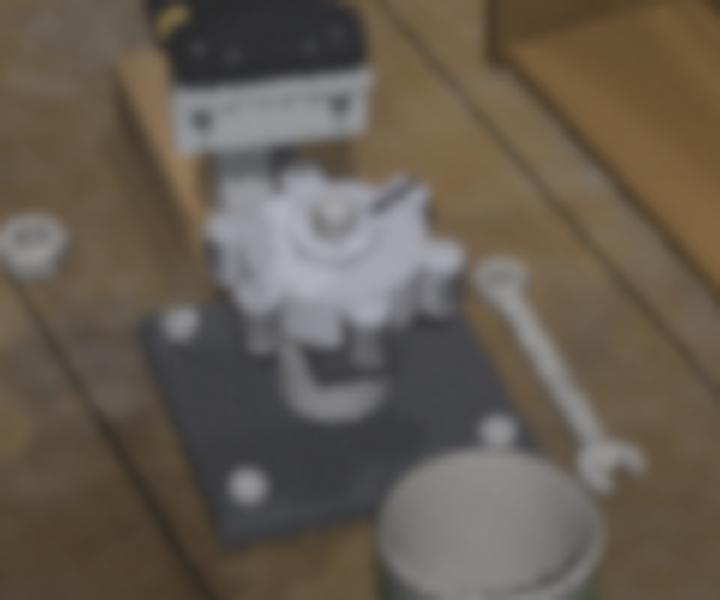

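```bash
python3 - <<'E'
from h import *
p=vision.camera_params('side')
for u,v,z in [(412,186,.089),(380,208,.089),(335,210,.106),(305,170,.086),(445,245,.086),(230,222,.086)]:
    d=ray(p,200+u/6,135+v/6,z)[:2]-AX; print(u,v,np.hypot(*d)*1e3,np.degrees(np.arctan2(d[1],d[0]))%360)
E
python3 - <<'E'
import sys; sys.path.insert(0,'.')
from bar import *
for z in (.087,.089,.091): bar(z)
E
```

```text
412 186 45.05201965054214 25.33311852385479
380 208 26.49987542541388 27.419038779957358
335 210 2.1729756545684102 212.87847576257045
305 170 50.77567936735746 79.3952340599122
445 245 40.498687515207195 337.7079328210408
230 222 44.46485582275151 132.99987738230405
bar deg [34. 36. 32. 38. 30. 40.] min [131. 131. 132. 133. 137. 137.] med 162.0
lobes at 23.4 +60k
bar deg [30. 32. 28. 34. 26. 36.] min [121. 122. 123. 125. 128. 130.] med 161.0
lobes at 20.1 +60k
bar deg [26. 28. 24. 30. 22. 32.] min [116. 117. 118. 120. 123. 125.] med 162.0
lobes at 17.0 +60k
```

```bash
sed -i 's/z=.087/z=.091/' bar.py; python3 orb.py 7 9.5 1.0; python3 go.py 51,104,.085
```

```text
t 10.22 ang 104.1 r 54.7 z 0.086 F [-1.6  3.3  0.3]
[[-6.0, 0.9, -6.9], [-5.3, -0.1, -7.0], [-3.7, -0.1, -8.0], [-2.0, -0.1, -8.5], [-1.4, -0.1, -8.3], [-0.3, -0.1, -8.3], [1.1, -0.1, -8.3]]
51,104,.085 [ 1.8  1.  -3.2]
upright [-0.01   0.     0.009] [[0.966, 0.011, 0.258], [-0.258, 0.007, 0.966], [0.009, -1.0, 0.01]] -1.219321042706942
```

Request:
send_rows:
  gripper: [-1,-1,-1,-1,-1,-1,-1]
  xyz:
    - [-6,0.5,-6]
    - [-5,0,-7]
    - [-3.2,0,-8]
    - [-1.4,0,-8.5]
    - [-0.5,0,-8.3]
    - [0.5,0,-8.3]
    - [1.5,0,-8]
  delta_rot:
    - [-0.005,0,0.004]
    - [-0.005,0,0.004]
    - [0,0,0]
    - [0,0,0]
    - [0,0,0]
    - [0,0,0]
    - [0,0,0]

```text
clock: 10.8
position: [0.5283, 0.1037, 0.0849]
tcp_rot: [0.71, -0.692, 0.095, -0.089]
contact_force: [-2.0, 21.0, 2.3]
gripper_width: 0.002
```

```bash
python3 orb.py 3 9.5 1.0; python3 bar.py
```

```text
t 10.8 ang 160.2 r 46.4 z 0.0849 F [-2.  21.   2.3]
[[-3.1, -0.2, -7.9], [2.3, -0.2, -8.0], [3.3, -0.2, -7.6]]
bar deg [156. 158. 154. 152. 150. 160.] min [111. 112. 112. 112. 113. 113.] med 163.0
lobes at 12.3 +60k
```

Request:
send_rows:
  gripper: [-1,-1,-1]
  xyz:
    - [-5,0,1.5]
    - [-1,0,0]
    - [0,0,0]
  delta_rot:
    - [0,0,0]
    - [0,0,0]
    - [0,0,0]

```text
clock: 11.1
position: [0.5257, 0.1009, 0.086]
tcp_rot: [0.707, -0.695, 0.094, -0.092]
contact_force: [-1.4, 3.0, 1.9]
gripper_width: 0.001
```

```bash
python3 orb.py 3 9.5 1.0; python3 bar.py;  python3 go.py 51,160,.085; python3 - <<'E'
from h import *
import cv2
im=vision.capture('side')[135:235,200:320,::-1]
cv2.imwrite('pics/s4.png',cv2.resize(im,None,fx=6,fy=6,interpolation=cv2.INTER_CUBIC))
E
```

```text
t 11.1 ang 164.5 r 48.1 z 0.086 F [-1.4  3.   1.9]
[[-0.8, 0.9, -8.2], [2.9, -0.1, -7.8], [3.4, -0.1, -7.7]]
bar deg [156. 158. 160. 154. 162. 152.] min [111. 112. 113. 113. 113. 114.] med 162.0
lobes at 16.4 +60k
51,160,.085 [-2.7  1.   4. ]
upright [-0.017  0.    -0.005] [[0.965, -0.0, 0.26], [-0.26, 0.017, 0.965], [-0.005, -1.0, 0.017]] -1.298780408182334
```

View pics/s4.png

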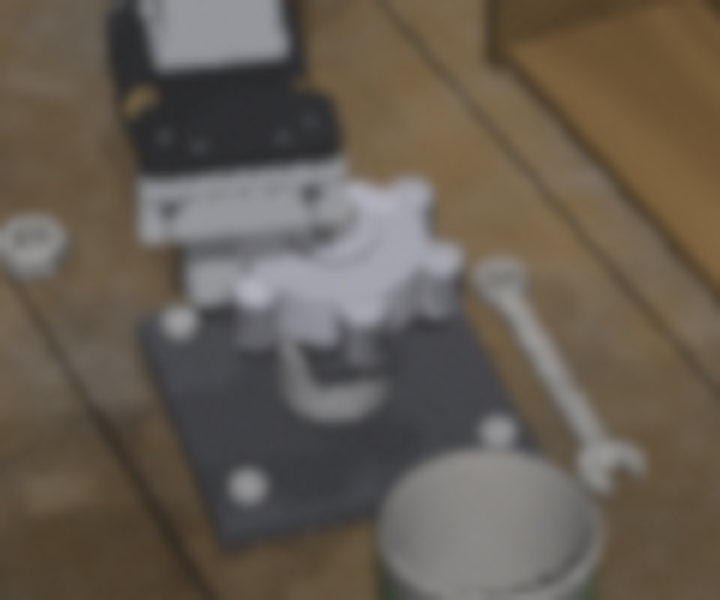

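Request:
send_rows:
  gripper: [-1,-1,-1,-1,-1,-1,-1,-1]
  xyz:
    - [-6,0,1]
    - [-10,0,0]
    - [-15,0,0]
    - [-25,-10,0]
    - [-30,-30,0]
    - [-30,-38,0]
    - [-30,-25,0]
    - [0,0,0]
  delta_rot:
    - [-0.008,0,0]
    - [-0.008,0,0]
    - [0,0,0]
    - [0,0,0]
    - [0,0,0]
    - [0,0,0]
    - [0,0,0]
    - [0,0,0]

```text
clock: 11.87
position: [0.3817, 0.137, 0.1835]
tcp_rot: [-0.697, 0.705, -0.096, 0.091]
contact_force: [1.2, 0.1, 0.3]
gripper_width: 0.003
```

```bash
python3 bar.py; python3 - <<'E'
from h import *
import cv2
im=vision.capture('side')
old=cv2.imread('pics/side0.png')
a=cv2.resize(im[135:235,200:320,::-1],None,fx=3.3,fy=3.3,interpolation=cv2.INTER_CUBIC)
b=cv2.resize(old[202:352,300:480],(a.shape[1],a.shape[0]),interpolation=cv2.INTER_CUBIC)
t=vision.capture('top')[130:225,140:300,::-1]; c1=cv2.resize(cv2.imread('pics/top0.png')[195:337,210:450],None,fx=1.65,fy=1.65); t=cv2.resize(t,(c1.shape[1],c1.shape[0]),interpolation=cv2.INTER_CUBIC)
w=max(a.shape[1],c1.shape[1])
P=lambda x:np.pad(x,((0,0),(0,w-x.shape[1]),(0,0)))
cv2.imwrite('pics/cmp.png',np.hstack([np.vstack([P(b),P(c1)]),np.vstack([P(a),P(t)])]))
s=ctrl.sense();print(s['position'])
E
```

```text
bar deg [84. 82. 86. 80. 88. 78.] min [136. 137. 138. 141. 142. 145.] med 166.0
lobes at 20.3 +60k
[0.38354364 0.13578061 0.17967034]
```

View pics/cmp.png

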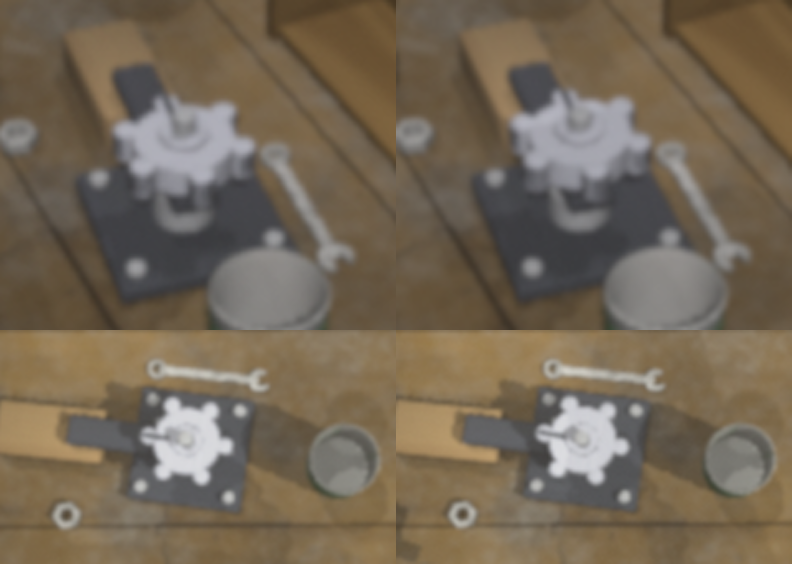

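```bash
python3 - <<'E'
from h import *
import cv2
def old(n): return cv2.cvtColor(cv2.resize(cv2.imread(f'pics/{n}0.png'),(512,384),interpolation=cv2.INTER_AREA),cv2.COLOR_BGR2GRAY)
def new(n): return cv2.cvtColor(cv2.GaussianBlur(vision.capture(n),(3,3),.5),cv2.COLOR_RGB2GRAY)
for n in('side','top'):
    o,m=old(n),new(n); p=vision.camera_params(n); f=192/np.tan(np.radians(p['fov_y']/2))
    pr=lambda X:(lambda c:np.array([f*c[0]/c[2]+p['cx'],f*c[1]/c[2]+p['cy']]))(np.array(p['R'])@X+np.array(p['t']))
    c=pr(np.array([*AX,.08])); print(n,'px shift for 2,4 mm',[(pr(np.array([*AX,.08+d]))-c).round(2) for d in(.002,.004)])
    mask=np.zeros_like(o); cv2.ellipse(mask,tuple(int(v) for v in c),(22,16) if n=='side' else (24,24),0,0,360,255,-1)
    W=np.eye(2,3,dtype=np.float32); T=np.float32([[1,0,-c[0]],[0,1,-c[1]]])
    h=40;x,y=int(c[0]),int(c[1])
    cc,W=cv2.findTransformECC(o[y-h:y+h,x-h:x+h],m[y-h:y+h,x-h:x+h],W,cv2.MOTION_EUCLIDEAN,(3,200,1e-6),mask[y-h:y+h,x-h:x+h],3)
    s=W[:,:2]@[h,h]+W[:,2]-h; print(cc,'rot',np.degrees(np.arctan2(W[1,0],W[0,0])),'shift at centre',s)
E
python3 go.py 105,65,.2 105,65,.062 85,85,.062 85,175,.062
```

```text
side px shift for 2,4 mm [array([-0.  , -0.68]), array([-0.  , -1.37])]
0.9884816374504116 rot 2.175403 shift at centre [-0.19666982 -1.4607389 ]
top px shift for 2,4 mm [array([-0.05, -0.1 ]), array([-0.1, -0.2])]
0.9950691494219212 rot 2.120539 shift at centre [-0.19700864 -0.19929227]
105,65,.2 [211.8 -25.5 107.4]
105,65,.062 [  1.6 138.    2.1]
85,85,.062 [-32.9   0.7 -19.9]
85,175,.062 [-68.3   2.3 -98.9]
upright [ 0.015  0.    -0.011] [[0.964, -0.015, 0.265], [-0.265, -0.011, 0.964], [-0.011, -1.0, -0.015]] -1.1664960695899576
```

Request:
send_rows:
  gripper: [-1,-1,-1,-1,-1,-1,-1,-1]
  xyz:
    - [32,-4,15]
    - [32,-4,15]
    - [32,-4,15]
    - [32,-4,15]
    - [32,-4,15]
    - [32,-4,15]
    - [30,0,14]
    - [0,0,0]
  delta_rot:
    - [0.008,0,-0.006]
    - [0.007,0,-0.005]
    - [0,0,0]
    - [0,0,0]
    - [0,0,0]
    - [0,0,0]
    - [0,0,0]
    - [0,0,0]

```text
clock: 12.78
position: [0.631, 0.1714, 0.1732]
tcp_rot: [-0.696, 0.704, -0.109, 0.086]
contact_force: [-0.3, -1.4, -1.0]
gripper_width: 0.008
```

```bash
python3 - <<'E'
from h import *
s=ctrl.sense();print(s['position'],s['contact_force'],tool([.63,.178,.1]),tool([.63,.178,.062]))
E
python3 go.py
```

```text
[0.63096914 0.171439   0.17321923] [-0.32370027 -1.39305349 -0.96151839] [-0.5 73.2  7.2] [  0.7 111.1   7.9]
upright [ 0.016  0.    -0.031] [[0.962, -0.034, 0.272], [-0.273, -0.007, 0.962], [-0.031, -0.999, -0.016]] -1.1596471694663077
```

Request:
send_rows:
  gripper: [-1,-1,-1,-1,-1,-1,-1,-1]
  xyz:
    - [0,0,7]
    - [0,15,0]
    - [0,25,0]
    - [0,25,0]
    - [0,20,0]
    - [0,14,0]
    - [0,5,0]
    - [0,0,0]
  delta_rot:
    - [0.016,0,-0.03]
    - [0,0,0]
    - [0,0,0]
    - [0,0,0]
    - [0,0,0]
    - [0,0,0]
    - [0,0,0]
    - [0,0,0]

```text
clock: 13.45
position: [0.629, 0.171, 0.043]
tcp_rot: [-0.696, 0.703, -0.11, 0.091]
contact_force: [-0.3, -0.1, -0.2]
gripper_width: 0.003
```

```bash
cat > sw.py <<'E'
import sys
from h import *
s=ctrl.sense();M=rot(s);p=np.array(s['position']);d=p[:2]-AX;a=np.degrees(np.arctan2(d[1],d[0]))
print(p.round(4),'ang',a.round(1),'r',(np.hypot(*d)*1e3).round(1),np.round(s['contact_force'],1))
n,st,r,b=int(sys.argv[1]),*map(float,sys.argv[2:5])
for k in range(1,n+1):
    q=np.array(pol(r,a+k*st,.062)); e=(q-[*AX,.062]); e/=np.linalg.norm(e)
    print((M.T@(q-p-b/1e3*e)*1e3).round(1).tolist(),end=', '); p=q
E
python3 sw.py 8 5 92 0.2; python3 go.py
```

```text
[0.629 0.171 0.043] ang 55.5 r 100.6 [-0.3 -0.1 -0.2]
[-10.9, -18.6, -6.5], [-7.9, 0.2, 1.3], [-8.0, 0.2, 0.6], [-8.0, 0.2, -0.1], [-8.0, 0.2, -0.8], [-7.9, 0.2, -1.5], [-7.7, 0.2, -2.2], [-7.5, 0.2, -2.8], upright [ 0.014  0.    -0.025] [[0.959, -0.027, 0.28], [-0.281, -0.006, 0.96], [-0.025, -1.0, -0.014]] -1.1511546794274752
```

Request:
send_rows:
  gripper: [-1,-1,-1,-1]
  xyz:
    - [0,-12,0]
    - [0,-7,0]
    - [0,0,0]
    - [0,0,0]
  delta_rot:
    - [0,0,0]
    - [0.014,0,-0.025]
    - [0,0,0]
    - [0,0,0]

```text
clock: 13.78
position: [0.6295, 0.17, 0.0633]
tcp_rot: [-0.7, 0.7, -0.101, 0.1]
contact_force: [0.3, 0.4, 0.4]
gripper_width: 0.0
```

```bash
python3 sw.py 8 5 94 0.2; python3 go.py
```

```text
[0.6295 0.17   0.0633] ang 54.9 r 100.1 [0.3 0.4 0.4]
[-9.9, 1.3, -3.7], [-8.1, 0.0, 1.4], [-8.2, 0.0, 0.7], [-8.2, 0.0, -0.0], [-8.2, 0.0, -0.7], [-8.1, 0.0, -1.5], [-7.9, 0.0, -2.1], [-7.7, 0.0, -2.8], upright [ 0.001  0.    -0.001] [[0.959, -0.001, 0.282], [-0.282, -0.0, 0.959], [-0.001, -1.0, -0.001]] -1.1536132113908055
```

Request:
send_rows:
  gripper: [-1,-1,-1,-1,-1,-1,-1,-1]
  xyz:
    - [-7,0.5,-3]
    - [-8,0,1]
    - [-8.2,0,0.7]
    - [-8.2,0,0]
    - [-8.2,0,-0.7]
    - [-8,0,-1.5]
    - [-7.9,0,-2.1]
    - [-7.7,0,-2.8]
  delta_rot:
    - [0,0,0]
    - [0,0,0]
    - [0,0,0]
    - [0,0,0]
    - [0,0,0]
    - [0,0,0]
    - [0,0,0]
    - [0,0,0]

```text
clock: 14.45
position: [0.5676, 0.1808, 0.0683]
tcp_rot: [0.7, -0.699, 0.096, -0.105]
contact_force: [2.5, -1.0, 0.1]
gripper_width: 0.004
```

```bash
python3 sw.py 8 5 92 0.3; python3 go.py
```

```text
[0.5676 0.1808 0.0683] ang 92.7 r 92.9 [ 2.5 -1.   0.1]
[-7.1, 6.2, -4.1], [-7.0, -0.1, -3.9], [-6.7, -0.1, -4.5], [-6.3, -0.1, -5.0], [-5.8, -0.1, -5.5], [-5.3, -0.1, -6.0], [-4.7, -0.1, -6.5], [-4.2, -0.1, -6.9], upright [-0.003  0.     0.013] [[0.96, 0.014, 0.281], [-0.281, -0.001, 0.96], [0.013, -1.0, 0.003]] -1.1194710961193068
```

Request:
send_rows:
  gripper: [-1,-1,-1,-1,-1,-1,-1,-1]
  xyz:
    - [2,5,0]
    - [-5,2,-2]
    - [-7,0.7,-4.2]
    - [-6.7,0.6,-4.8]
    - [-6.3,0.6,-5.2]
    - [-5.8,0.6,-5.8]
    - [-5.3,0.5,-6.2]
    - [-4.7,0.5,-6.6]
  delta_rot:
    - [0,0,0.006]
    - [0,0,0.006]
    - [0,0,0]
    - [0,0,0]
    - [0,0,0]
    - [0,0,0]
    - [0,0,0]
    - [0,0,0]

```text
clock: 15.12
position: [0.5217, 0.1577, 0.0616]
tcp_rot: [0.703, -0.697, 0.095, -0.105]
contact_force: [3.3, -0.5, 3.9]
gripper_width: 0.004
```

```bash
python3 sw.py 8 4 92 0.3; python3 go.py
```

```text
[0.5217 0.1577 0.0616] ang 125.8 r 86.0 [ 3.3 -0.5  3.9]
[-8.2, -0.5, -1.7], [-3.1, -0.1, -5.6], [-2.7, -0.1, -5.8], [-2.3, -0.1, -6.0], [-1.9, -0.1, -6.1], [-1.5, -0.1, -6.2], [-1.0, -0.1, -6.3], [-0.6, -0.1, -6.4], upright [-0.01   0.     0.013] [[0.96, 0.015, 0.28], [-0.28, 0.006, 0.96], [0.013, -1.0, 0.01]] -1.1558847336456688
```

Request:
send_rows:
  gripper: [-1,-1,-1,-1,-1,-1,-1,-1]
  xyz:
    - [-5,0,-2.5]
    - [-4,0,-5]
    - [-3,0.2,-5.8]
    - [-2.4,0.2,-6]
    - [-2,0.2,-6.1]
    - [-1.5,0.2,-6.2]
    - [-1,0.2,-6.3]
    - [0,0,-2]
  delta_rot:
    - [0,0,0]
    - [-0.005,0,0.006]
    - [-0.005,0,0.006]
    - [0,0,0]
    - [0,0,0]
    - [0,0,0]
    - [0,0,0]
    - [0,0,0]

```text
clock: 15.78
position: [0.4808, 0.1219, 0.0556]
tcp_rot: [-0.699, 0.7, -0.106, 0.095]
contact_force: [1.7, 1.7, 0.2]
gripper_width: 0.008
```

```bash
python3 sw.py 8 4 92 0.3; python3 - <<'E'
from h import *
import cv2
a=vision.capture('side')[110:250,180:330,::-1]; b=vision.capture('top')[120:260,110:310,::-1]
cv2.imwrite('pics/st.png',cv2.resize(np.hstack([a,b]),None,fx=2.28,fy=2.28,interpolation=cv2.INTER_CUBIC))
E
```

```text
[0.4808 0.1219 0.0556] ang 159.6 r 97.3 [1.7 1.7 0.2]
[5.2, -6.4, -6.8], [0.5, 0.0, -6.4], [1.0, 0.0, -6.3], [1.4, -0.0, -6.3], [1.8, -0.0, -6.1], [2.3, -0.0, -6.0], [2.7, -0.0, -5.8], [3.1, -0.0, -5.6],
```

View pics/st.png

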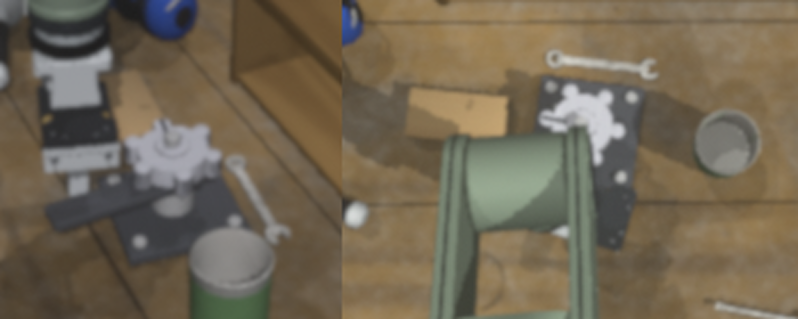

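Request:
send_rows:
  gripper: [-1,-1,-1,-1,-1,-1,-1,-1]
  xyz:
    - [-1,0,6]
    - [-3,0,10]
    - [-2,-5,8]
    - [0,-20,0]
    - [-5,-35,0]
    - [-20,-38,0]
    - [-30,-30,0]
    - [-15,-10,0]
  delta_rot:
    - [0,0,0]
    - [0,0,0]
    - [0,0,0]
    - [0,0,0]
    - [0,0,0]
    - [0,0,0]
    - [0,0,0]
    - [0,0,0]

```text
clock: 16.55
position: [0.4137, 0.1714, 0.1958]
tcp_rot: [-0.697, 0.702, -0.112, 0.089]
contact_force: [0.4, 0.4, -0.3]
gripper_width: 0.002
```

Request:
send_rows:
  gripper: [-1,-1,-1,-1,-1,-1,-1,-1]
  xyz:
    - [-12,-3,20]
    - [-12,-3,20]
    - [-12,0,20]
    - [-12,0,20]
    - [-12,0,20]
    - [-5,0,10]
    - [0,0,0]
    - [0,0,0]
  delta_rot:
    - [0,0,0]
    - [0,0,0]
    - [0,0,0]
    - [0,0,0]
    - [0,0,0]
    - [0,0,0]
    - [0,0,0]
    - [0,0,0]

```text
clock: 17.22
position: [0.3778, 0.3098, 0.2137]
tcp_rot: [-0.7, 0.701, -0.103, 0.09]
contact_force: [-0.0, 0.2, 0.9]
gripper_width: 0.006
```

```bash
python3 - <<'E'
from h import *
import cv2
s=ctrl.sense();print(s['position'],s['clock'],s['contact_force'])
b=vision.capture('top'); cv2.imwrite('pics/fin.png',cv2.resize(b[110:290,80:350,::-1],None,fx=2.9,fy=2.9,interpolation=cv2.INTER_CUBIC))
E
```

```text
[0.37779408 0.30977471 0.21366085] 17.2167 [-0.02760531  0.19828856  0.93841622]
```

View pics/fin.png

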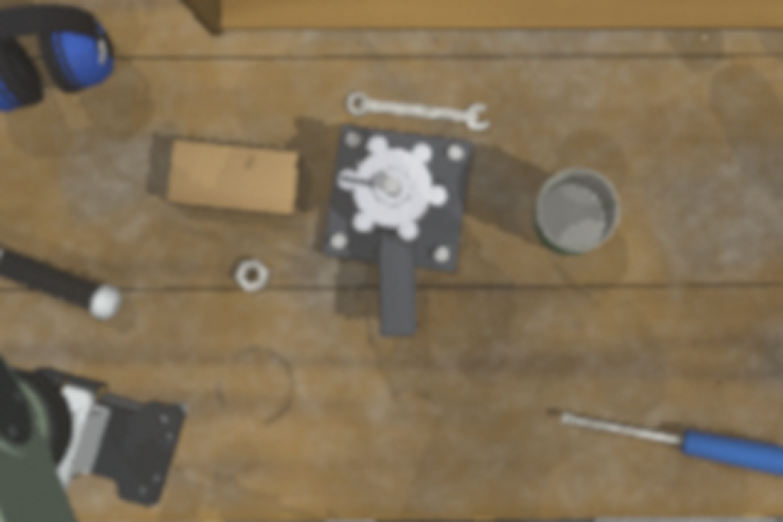

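```bash
python3 -c "
from bench import ctrl
print(ctrl.job_done())"
```

```text
the job is handed in; nothing more can be done
None
```

The hand nut is two full turns loose and the strap is swung about a quarter turn clear of the block. I handed the job in at about 17 s, with the arm raised clear of everything.

**Nut:**
- I rolled it anticlockwise with the shut fingertip. The fingertip slid over a lobe about twice and I put it back in a hollow each time. Once it jammed briefly between lobes at about 21 N.
- The index bar ended about 2° from where it began (both cameras).
- The side camera shows the nut risen about 4.3 mm, where two turns should give 4 mm and one turn only 2 mm. I did not watch the nut continuously in the first turn, so the count rests on that rise and on the finger and lobe angles.

**Strap:** I pushed it only after the nut was loose. It stands about 94–95° anticlockwise in the last top view.

**Other things:**
- The block is within about 1 px (about 2 to 3 mm) of its first position. By eye, the tin, spanner and small nut also look unmoved. I did not measure those three or the screwdriver.
- Coming down beside the strap, the finger dropped about 19 mm lower than planned, next to the block. The force reading stayed near zero, and I raised it before pushing.

**Checks that disagreed:** my automatic bar-angle reading gave wrong values whenever the gripper hid the bar, and it read several degrees off until I corrected the bar's height.

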